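# Rock the jammed wedge out of the glue press

## Robot

A 6-joint arm with a two-finger parallel gripper is mounted at the origin on a cart in front of the work surface, level with it; the furniture and walls round the work are solid. World frame = base frame: x ahead of the robot, y to its left, z up, the work surface at z = 0. Lengths are in mm, angles in degrees, forces in N, time in s.
With the tool pointing down it reaches from about 300 to 850 mm from the base axis. Payload 4.2 kg.
Tool frame: the origin (TCP) lies at the very end of the fingers, on their centre line; the grasp point (between the pads) lies 19 mm behind it; z points along the fingers, y is the direction in which the jaws open and shut (so a half turn about z gives the same grasp; the last joint's range is limited). The gripper opens to 91 mm and grips with 3 to 60 N. Pads are 32 mm wide; open, the fingers measure 118 mm over their backs; the gripper's body (76 mm by 178 mm) begins 60 mm behind the grasp point.
Start: joints at [-68.01, 18.312, 89.639, -0, 72.044, -1.146], TCP at [225.931, -528.771, 213.976] pointing down, gripper open.
Joint ranges: [-177.97, 177.97], [-48.28, 115.42], [12.27, 149.76], [-77.06, 257.06], [2.81, 150.46], [-146.56, 146.56]. Speed limits (degrees/s): [147.25, 147.25, 180, 180, 180, 180].

## Interface

Orientations are given as [roll, pitch, yaw] about the fixed x, y, z axes, in that order (R = Rz(yaw) Ry(pitch) Rx(roll)).
In Python, from workcell import telemetry, grab_frame, job gives the robot as it stands.
- The arm moves only by the tool drive_tool, never from a script. Its argument "moves" is a list of rows, each an object of numbers: "claw": the closure, from -1 (fully open) to 1 (shut); "dx", "dy", "dz": the shift along the tool's x, y, z in units of 20 mm (1.0 is 20 mm); "yaw": the turn about the tool's z in units of 0.15 rad (1.0 is 0.15 rad). In form: [{"claw": .., "dx": .., "dy": .., "dz": .., "yaw": ..}, ...]. A call has 1 to 5 rows; each row shifts and turns the pose as measured when the row begins, along the tool's axes as they then stand; what a row does not reach is not made up. A row lasts 1/8 s, in which the tool goes at most 62.5 mm and 10.7 degrees, less where a joint would pass 70% of its speed; a pose out of reach is approached as far as the arm can. A call with a number of a shift or a turn outside -1 to 1 is refused whole. A call with a gripper value outside its range is refused whole. The fingers move at their own pace and stop on an object; "grip_force" is the grip in N (left out, the last holds). Time passes only in rows, so rows that do not move let the fingers close. It gives the time, the measured TCP pose, the force and the opening at its end, in the units of the state.
- telemetry.state(): the state, without advancing time (a new reading comes with each control period).
- grab_frame(name): name is "side" or "top"; returns a dict with "color" (400x640x3 uint8, blue, green, red), "vertical_fov" (degrees; the focal length in pixels is half the picture's height over the tangent of half this angle, whatever the lens; pixels are square), "cx", "cy" (the principal point, pixels), "pose" (4x4, takes a point from camera to world coordinates). Camera axes: x right, y down, z forward; pixel columns grow to the right and rows downward; lengths in mm; the calibration is good to about 2 mm. A picture is of the moment at which its call begins. There is no depth.
- job.job_done(): hands the job in, once; it reports no verdict.
The state is a dict: "time_s": time; "qpos": joint angles; "qvel": joint speeds; "effort": joint torques, N m; "ee_pos": TCP position; "ee_rot": TCP orientation; "force": force on the tool from outside, world axes, zero at the start; "torque": the same for the moment, N m; "gripper_width": finger opening in mm.
Only numpy, scipy, OpenCV 4.12 (cv2) and the standard library are available. Lean on these libraries where they do the work, as an engineer would, in place of code of your own. Each camera call takes 0.05 s, during which the arm holds its last target.

## Task

The pressure plate of the small glue press is propped open by a tight wooden wedge. Take the wedge by its upright handle and work it loose with small alternating side pulls until it slides out and the plate comes down on the glued block, without dragging the press carriage along its runners; then lay the wedge flat in the shallow grey tray, handle up.

Things in the scene. Friction and masses are not known exactly. Their poses are not given: they have to be found in the camera images.
- press_mouth (a point): Mouth of the press: on the carriage's top face, 24 mm above the table, mid-channel, at the front of the wedge channel. +x points into the press, +y left across it; the wedge comes out along -x. The press is 220 x 170 mm, 92 mm high. The channel between two cheeks 12 mm high is 54 mm wide and reaches 58 mm inwards; in it the wedge can swing about 0.18 rad each way (yaw) about the middle of its engaged length.
- wedge_middle (a point): The wooden wedge: 130 mm long (x), 34 wide (y), 28 thick at the handle end and 22 at the thin end (+x), 0.12 kg. This point is in its middle, 12 mm above its underside; the handle's axis lies 50 mm from here along -x, the handle's point 37 mm higher. About 58 mm of it is in the press; it is free once it has come out about 65 mm.
- tray_floor (a point): The shallow grey plastic tray, fixed to the table, 200 x 110 x 18 mm outside with 4 mm walls; this point is the middle of its inner floor, 4 mm above the table, x along its length.
- carriage (a joint): The aluminium carriage (142 x 142 mm) on the press's fixed dark steel bed, in m along press x: 0 at the start, negative when dragged out towards the handle. Only about 9 N of friction on its two runners holds it, less than the jammed wedge holds when pulled straight. It cannot move sideways or turn.
- plate (a joint): Height in m of the aluminium pressure plate on two sprung posts: about 0 while the wedge props it, falling to about -0.003 as it is drawn, -0.006 when down on the glued block. The springs squeeze the wedge with about 40 N. Pulled straight the wedge holds with 35 to 65 N; swung sideways at the handle it yields at about 8 to 22 N, and while it swings it follows an outward pull of 6 N, 1 to 4 mm a swing.
- wedge_handle (a point): The wedge's handle, an upright flat-sided wooden post at its thick end, 26 mm long (x), 16 wide (y), 43 high; this point is in its middle, 22 mm above the wedge's top face, at the start 73 mm above the table and about 57 mm outside the press mouth. x runs along the wedge to its thin end, z up.
There are look-alikes about, which are no part of the job. What is shaped like the part that bears wedge_middle but purple is not meant.

How it is judged (in metres and radians):
On the way:
1. the wedge is out and the pressure plate is down (value of joint plate below -0.0048 m), for 0.2 s.
At the end, for the whole second after the job is handed in: The pressure plate is down on the block (joint below -0.0048), the carriage is within 6 mm of where it stood, and the wedge lies flat on the tray's floor (within 5 mm of height and 0.08 rad), handle up, inside the tray's walls (value of joint plate below -0.0048 m and z of wedge_middle in the frame of tray_floor between 0.007 and 0.017 m and x of wedge_middle in the frame of tray_floor between -0.08 and 0.08 m and y of wedge_middle in the frame of tray_floor between -0.045 and 0.045 m and angle between wedge_middle's own z axis and vertical below 0.08 rad and value of joint carriage between -0.006 and 0.006 m); the robot touches nothing.
It fails at once if the press carriage is dragged more than 6 mm along its runners (value of joint carriage below -0.006 m or value of joint carriage above 0.006 m).
It also fails if it takes over 72 s, if anything falls off the work surface, if the arm or the gripper's body presses on something with over 40 N, if the wrist force passes 120 N, or if a joint passes its speed limit or range.

## Working session

There is one attempt and no reset: what is moved stays moved. The work goes in short steps, Python scripts to look and compute and a tool call to move; the robot and the scene stay as the last step left them, time stands still between calls to the robot, and variables do not carry over. Pictures are saved under pics/ and viewed, and the job is handed in when it is done.

Besides the shell and the picture viewer there is one more tool, called as name(argument=value, ...) on one line, values as JSON. drive_tool: Moves the arm, as the interface text tells. Its arguments: {"type":"object","properties":{"moves":{"type":"array"},"grip_force":{"type":"number"}},"required":["moves"]}

```bash
mkdir -p pics; ls
python3 - <<'E'
from workcell import telemetry, grab_frame
import cv2,pickle
print(telemetry.state())
for n in("side","top"):
    f=grab_frame(n);cv2.imwrite(f"pics/{n}0.png",f["color"]);pickle.dump(f,open(f"pics/{n}0.pkl","wb"))
    print(n,f["vertical_fov"],f["cx"],f["cy"],f["pose"].round(3) if hasattr(f["pose"],"round") else f["pose"])
E
```

```text
pics
{'time_s': 0.0, 'qpos': array([-6.80102480e+01,  1.83542254e+01,  8.97064297e+01, -3.12794774e-04,
        7.20453394e+01, -1.14678876e+00]), 'qvel': array([-0.03278526,  0.0267627 , -0.07451928, -0.02718963,  0.06148451,
        0.02984638]), 'effort': array([ 1.00906240e-03, -4.12463343e+01, -2.31974959e+01,  7.28134881e-02,
        4.57231072e-02, -1.60373229e-04]), 'ee_pos': array([ 225.73034555, -528.28223562,  213.09423242]), 'ee_rot': array([-1.79894021e+02, -1.82404035e-03,  2.31366358e+01]), 'force': array([ 0.2684693 , -0.30936763,  1.45476913]), 'torque': array([-0.01570926,  0.06876637,  0.03652009]), 'gripper_width': 91.21454133341948}
side 42.69082428359868 316.6481412543621 186.61787387728148 [[ 9.76000e-01 -1.24000e-01  1.80000e-01  2.33744e+02]
 [-2.19000e-01 -5.27000e-01  8.21000e-01 -1.24992e+03]
 [-7.00000e-03 -8.41000e-01 -5.42000e-01  7.17209e+02]
 [ 0.00000e+00  0.00000e+00  0.00000e+00  1.00000e+00]]
top 49.0428860798035 327.64932237271194 207.82836304421494 [[-2.000000e-02 -9.970000e-01  8.100000e-02  3.710340e+02]
 [-1.000000e+00  1.800000e-02 -2.400000e-02 -2.761300e+02]
 [ 2.200000e-02 -8.200000e-02 -9.960000e-01  1.082558e+03]
 [ 0.000000e+00  0.000000e+00  0.000000e+00  1.000000e+00]]
```

View pics/side0.png

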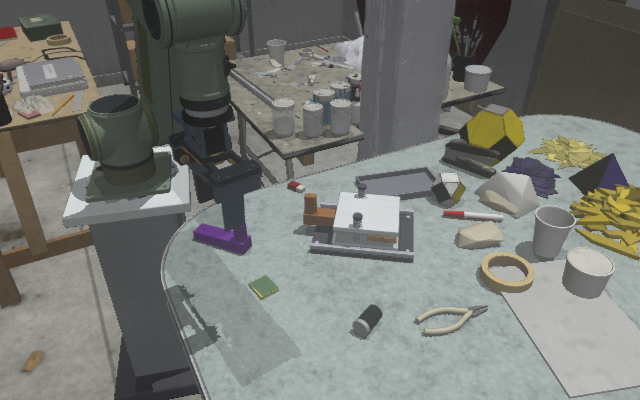

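View pics/top0.png

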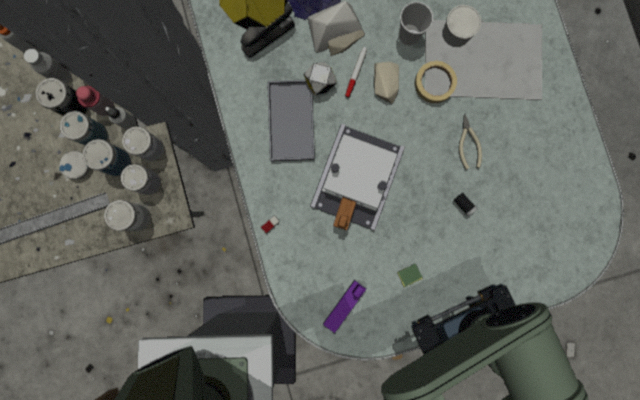

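The side view shows the brown wedge with its handle at about (311,205), the press at (365,228) and the tray at (398,183). In the top view the wedge is at (344,213), the press at (358,178) and the tray at (292,122). The purple look-alike is at (344,306). Next I'll zoom in and measure.

```bash
cat > h.py <<'E'
import numpy as np,cv2,pickle
def ray(f,u,v):
    fl=200/np.tan(np.radians(f["vertical_fov"]/2))
    d=np.array([(u-f["cx"])/fl,(v-f["cy"])/fl,1.]);P=np.array(f["pose"])
    return P[:3,3],P[:3,:3]@d
def onz(f,u,v,z):
    o,d=ray(f,u,v);return o+d*(z-o[2])/d[2]
def proj(f,p):
    fl=200/np.tan(np.radians(f["vertical_fov"]/2));P=np.array(f["pose"])
    c=P[:3,:3].T@(np.array(p)-P[:3,3]);return c[:2]/c[2]*fl+[f["cx"],f["cy"]]
E
python3 - <<'E'
from h import *
for n,(x,y,w,h) in {"side":(290,160,170,110),"top":(255,70,160,170)}.items():
    f=pickle.load(open(f"pics/{n}0.pkl","rb"));im=f["color"]
    k=4 if n=="side" else 3.5
    cv2.imwrite(f"pics/{n}0z.png",cv2.resize(im[y:y+h,x:x+w],None,fx=k,fy=k,interpolation=cv2.INTER_CUBIC))
    hsv=cv2.cvtColor(im,cv2.COLOR_BGR2HSV)
    m=cv2.inRange(hsv,(5,120,60),(16,255,255));m[:, :290]=0;m[:,400:]=0;m[:150]=0;m[260:]=0
    c=max(cv2.findContours(m,0,2)[0],key=cv2.contourArea)
    print(n,cv2.contourArea(c),cv2.boundingRect(c),cv2.minAreaRect(c),cv2.approxPolyDP(c,1.5,True)[:,0].tolist())
E
```

```text
side 3.5 (310, 195, 6, 2) ((312.5, 195.5), (1.0, 5.0), 90.0) [[310, 195], [315, 196]]
top 378.0 (334, 198, 22, 32) ((344.4716796875, 213.34906005859375), (14.834939002990723, 29.807241439819336), 15.94539737701416) [[343, 198], [340, 202], [334, 225], [342, 226], [345, 229], [355, 203]]
```

```bash
ls pics
```

```text
side0.pkl
side0.png
side0z.png
top0.pkl
top0.png
top0z.png
```

View pics/side0z.png

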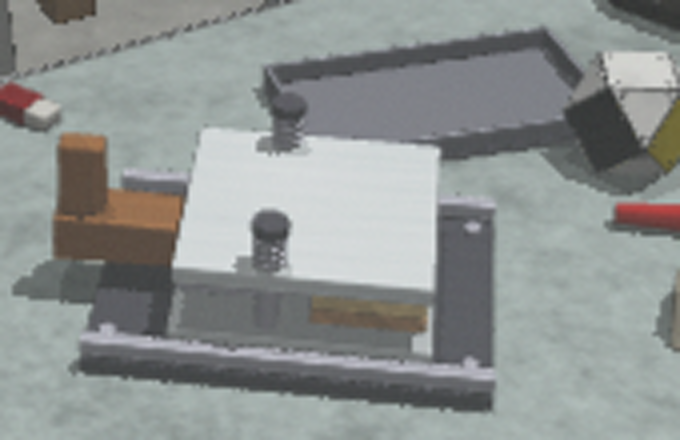

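View pics/top0z.png

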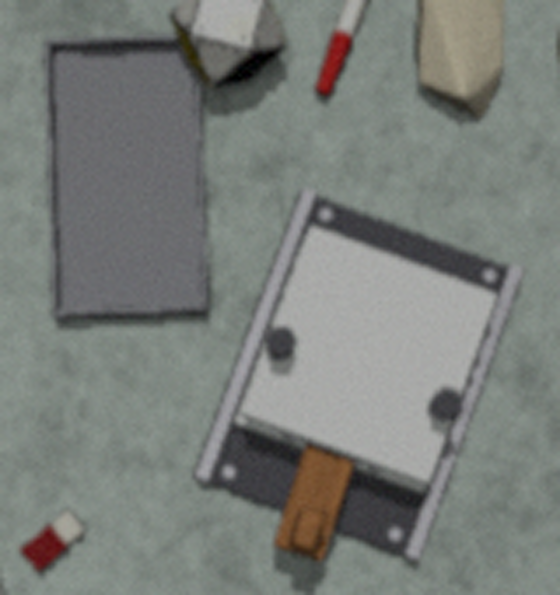

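Run:
```python
from h import *
t=pickle.load(open("pics/top0.pkl","rb"));s=pickle.load(open("pics/side0.pkl","rb"))
T=lambda u,v,z:onz(t,255+u/3.5,70+v/3.5,z)
S=lambda u,v,z:onz(s,290+u/4,160+v/4,z)
for a,b in(((205,475),(308,193)),((415,555),(517,268)),((236,420),(305,225)),((420,488),(496,295)),((278,545),(307,450)),((322,557),(353,458))):
    A=T(*a,30);B=T(*b,30);d=B-A;print(A.round(1),B.round(1),np.degrees(np.arctan2(d[1],d[0])).round(1),np.linalg.norm(d).round(1))
print("handle top from top",T(306,530,94.5),"side",S(84,141,94.5))
print("handle top corners", [T(*p,94.5).round(1) for p in((297,510),(322,515),(318,552),(291,547))])
print("handle top corners side", [S(*p,94.5).round(1) for p in((60,135),(104,138),(104,150),(58,148))])
print("tray", [T(*p,18).round(1) for p in((50,45),(203,45),(210,315),(57,320))])
print("tray side", [S(*p,18).round(1) for p in((265,68),(545,30))])
```

```text
[ 462.5 -267.3   30. ] [ 659.2 -342.8   30. ] -21.0 210.7
[ 404.7 -410.6   30. ] [ 603.8 -487.8   30. ] -21.2 213.5
[ 500.2 -289.4   30. ] [ 636.5 -340.2   30. ] -20.4 145.4
[ 450.8 -415.4   30. ] [ 584.9 -472.5   30. ] -23.1 145.7
[ 413.3 -316.6   30. ] [ 478.5 -338.    30. ] -18.2 68.6
[ 404.5 -346.6   30. ] [ 472.4 -369.6   30. ] -18.7 71.7
handle top from top [ 420.08562585 -332.36707707   94.5       ] side [ 421.17734907 -337.25188931   94.5       ]
handle top corners [array([ 433.1, -326.8,   94.5]), array([ 429.6, -342.9,   94.5]), array([ 405.8, -339.8,   94.5]), array([ 409.3, -322.4,   94.5])]
handle top corners side [array([ 409.6, -328.4,   94.5]), array([ 432.5, -336.9,   94.5]), array([ 429.9, -348.3,   94.5]), array([ 406. , -340.7,   94.5])]
tray [array([ 772.2, -162.5,   18. ]), array([ 770.9, -271.1,   18. ]), array([ 576.2, -272.7,   18. ]), array([ 574.3, -165.5,   18. ])]
tray side [array([ 576.4, -168.6,   18. ]), array([ 771.8, -165. ,   18. ])]
```

drive_tool(moves=[{"claw": -1,"dx": 1,"dy": -0.4,"dz": 0,"yaw": 1},{"claw": -1,"dx": 1,"dy": -0.6,"dz": 0,"yaw": 1},{"claw": -1,"dx": 1,"dy": -0.8,"dz": 0,"yaw": 1},{"claw": -1,"dx": 1,"dy": -1,"dz": 0,"yaw": 1},{"claw": -1,"dx": 0.7,"dy": -1,"dz": 0,"yaw": 1}], grip_force=40)

```text
time_s: 0.72
ee_pos: [315.5, -441.0, 210.6]
ee_rot: [-179.8, 0.3, -21.5]
force: [-0.1, -0.7, -0.7]
gripper_width: 91.3
```

```bash
cat > st.py <<'E'
from workcell import telemetry
import numpy as np,sys
s=telemetry.state();a=np.radians(s["ee_rot"][2]);p=s["ee_pos"]
print("t",round(s["time_s"],2),p.round(1),s["ee_rot"].round(1),"F",s["force"].round(1),"w",round(s["gripper_width"],1),"q",s["qpos"].round(0))
X=np.array([np.cos(a),np.sin(a)]);Y=np.array([np.sin(a),-np.cos(a)])
if len(sys.argv)>2:
    g=np.array([float(v) for v in sys.argv[1:]]);d=g[:2]-p[:2]
    print("need dx,dy,dz units",(d@X/20).round(2),(d@Y/20).round(2),((p[2]-g[2])/20).round(2),"yaw",(-np.radians(g[3]-s["ee_rot"][2])/.15).round(2))
E
python3 st.py 420.5 -335 75 -19.5
```

```text
t 0.72 [ 315.5 -441.   210.6] [-179.8    0.3  -21.5] F [-0.1 -0.7 -0.7] w 91.3 q [-56.  16.  94.   0.  71.  56.]
need dx,dy,dz units 2.95 -6.85 6.78 yaw -0.23
```

drive_tool(moves=[{"claw": -1,"dx": 0.5,"dy": -1,"dz": 0.2,"yaw": 0},{"claw": -1,"dx": 0.5,"dy": -1,"dz": 0.2,"yaw": 0},{"claw": -1,"dx": 0.5,"dy": -1,"dz": 0.5,"yaw": -0.1},{"claw": -1,"dx": 0.5,"dy": -1,"dz": 0.5,"yaw": 0},{"claw": -1,"dx": 0.5,"dy": -1,"dz": 0.5,"yaw": 0}])

```text
time_s: 1.35
ee_pos: [400.2, -362.0, 170.5]
ee_rot: [-179.7, 0.4, -20.6]
force: [0.5, 0.4, 0.1]
gripper_width: 91.2
```

```bash
python3 st.py 420.5 -335 75 -19.5
```

```text
t 1.35 [ 400.2 -362.   170.5] [-179.7    0.4  -20.6] F [0.5 0.4 0.1] w 91.2 q [-43.  17.  98.   0.  65.  67.]
need dx,dy,dz units 0.47 -1.62 4.78 yaw -0.13
```

drive_tool(moves=[{"claw": -1,"dx": 0.3,"dy": -0.8,"dz": 0.8,"yaw": -0.1},{"claw": -1,"dx": 0.2,"dy": -0.6,"dz": 0.8,"yaw": 0},{"claw": -1,"dx": 0,"dy": -0.1,"dz": 0.8,"yaw": 0},{"claw": -1,"dx": 0,"dy": 0,"dz": 0.6,"yaw": 0}])

```text
time_s: 1.85
ee_pos: [420.7, -334.0, 107.4]
ee_rot: [-179.6, 0.5, -19.6]
force: [-1.2, -0.2, 0.5]
gripper_width: 91.3
```

```bash
python3 st.py 420.5 -335 56 -19.5;  python3 - <<'E'
from h import *
from workcell import grab_frame
f=grab_frame("side");cv2.imwrite("pics/s1.png",cv2.resize(f["color"][110:270,230:430],None,fx=4,fy=3.75,interpolation=cv2.INTER_CUBIC))
f=grab_frame("top");cv2.imwrite("pics/t1.png",cv2.resize(f["color"][130:270,260:420],None,fx=4,fy=4,interpolation=cv2.INTER_CUBIC))
E
```

```text
t 1.85 [ 420.7 -334.   107.4] [-179.6    0.5  -19.6] F [-1.2 -0.2  0.5] w 91.3 q [-40.  20. 103.   0.  57.  70.]
need dx,dy,dz units 0.0 0.05 2.57 yaw -0.01
```

View pics/s1.png

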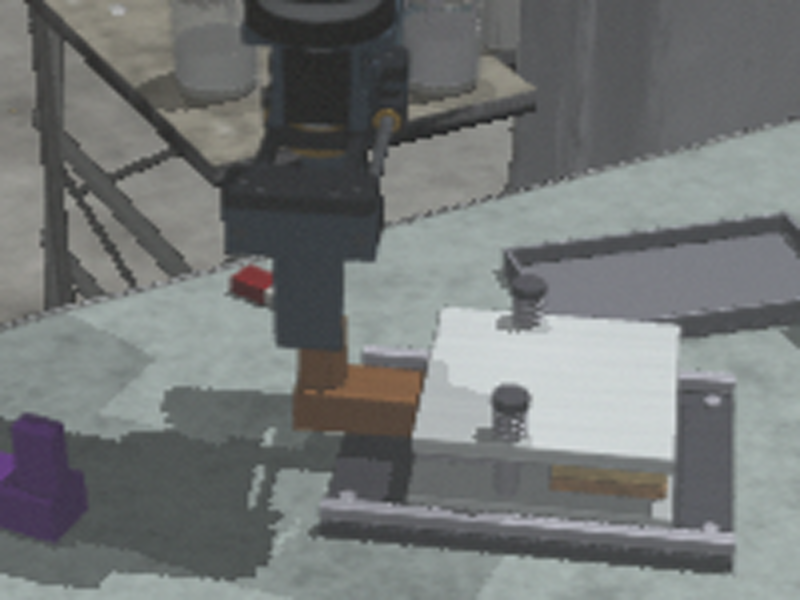

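View pics/t1.png

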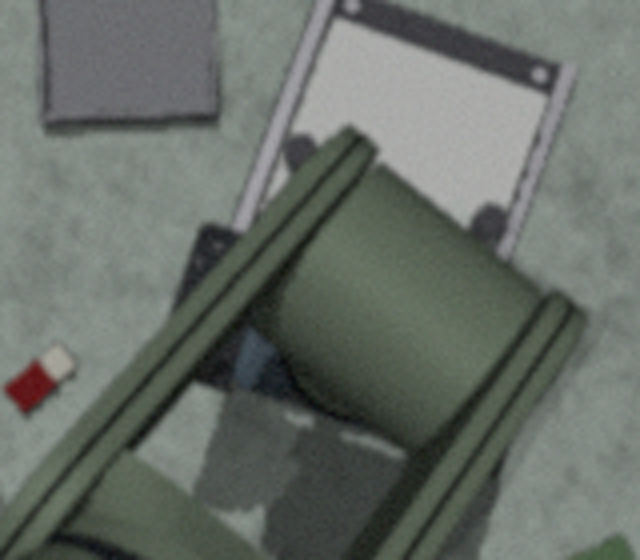

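The side view shows the fingers straddling the handle, which is at about (323,365) in the crop. The top view is hidden by the arm. I'll go down.

drive_tool(moves=[{"claw": -1,"dx": 0,"dy": 0,"dz": 0.9,"yaw": 0},{"claw": -1,"dx": 0,"dy": 0.05,"dz": 0.9,"yaw": 0},{"claw": -1,"dx": 0,"dy": 0,"dz": 0.6,"yaw": 0},{"claw": -1,"dx": 0,"dy": 0,"dz": 0.1,"yaw": 0}])

```text
time_s: 2.45
ee_pos: [420.4, -336.5, 57.7]
ee_rot: [-179.7, 0.4, -19.7]
force: [-0.3, 0.2, 0.1]
gripper_width: 91.6
```

```bash
python3 st.py 420.5 -335 56 -19.5
```

```text
t 2.45 [ 420.4 -336.5   57.7] [-179.7    0.4  -19.7] F [-0.3  0.2  0.1] w 91.6 q [-40.  24. 106.   0.  50.  70.]
need dx,dy,dz units -0.02 -0.07 0.08 yaw -0.02
```

drive_tool(moves=[{"claw": 1,"dx": 0,"dy": 0,"dz": 0,"yaw": 0},{"claw": 1,"dx": 0,"dy": 0,"dz": 0,"yaw": 0},{"claw": 1,"dx": 0,"dy": 0,"dz": 0,"yaw": 0},{"claw": 1,"dx": 0,"dy": 0,"dz": 0,"yaw": 0}], grip_force=8)

```text
time_s: 2.95
ee_pos: [421.4, -337.5, 59.5]
ee_rot: [-179.8, 0.2, -19.7]
force: [-0.8, -0.4, -0.2]
gripper_width: 54.0
```

```bash
python3 st.py
```

```text
t 2.95 [ 421.4 -337.5   59.5] [-179.8    0.2  -19.7] F [-0.8 -0.4 -0.2] w 54.0 q [-40.  24. 106.   0.  50.  70.]
```

drive_tool(moves=[{"claw": 1,"dx": 0,"dy": -0.05,"dz": 0.1,"yaw": 0},{"claw": 1,"dx": 0,"dy": -0.05,"dz": 0.1,"yaw": 0},{"claw": 1,"dx": 0,"dy": 0,"dz": 0,"yaw": 0},{"claw": 1,"dx": 0,"dy": 0,"dz": 0,"yaw": 0},{"claw": 1,"dx": 0,"dy": 0,"dz": 0,"yaw": 0}])

```text
time_s: 3.58
ee_pos: [422.4, -334.7, 55.4]
ee_rot: [-179.7, 0.2, -19.7]
force: [0.1, 0.0, 0.4]
gripper_width: 16.3
```

```bash
python3 st.py
```

```text
t 3.58 [ 422.4 -334.7   55.4] [-179.7    0.2  -19.7] F [0.1 0.  0.4] w 16.3 q [-40.  24. 107.   0.  50.  70.]
```

drive_tool(moves=[{"claw": 1,"dx": 0,"dy": 0,"dz": 0,"yaw": 0},{"claw": 1,"dx": 0,"dy": 0,"dz": 0,"yaw": 0}], grip_force=40)

```text
time_s: 3.82
ee_pos: [422.3, -334.8, 55.4]
ee_rot: [-179.7, 0.2, -19.5]
force: [0.5, 1.2, 0.4]
gripper_width: 15.8
```

drive_tool(moves=[{"claw": 1,"dx": 0,"dy": -0.2,"dz": 0,"yaw": 0.3}])

```text
time_s: 3.95
ee_pos: [423.5, -331.6, 55.4]
ee_rot: [-179.8, 0.2, -22.1]
force: [-1.0, -2.0, -0.7]
gripper_width: 16.1
```

drive_tool(moves=[{"claw": 1,"dx": 0,"dy": -0.2,"dz": 0,"yaw": 0.3}])

```text
time_s: 4.08
ee_pos: [424.7, -328.5, 55.4]
ee_rot: [-179.9, 0.2, -24.7]
force: [-0.8, -1.3, 0.1]
gripper_width: 15.9
```

```bash
python3 st.py;python3 - <<'E'
from h import *
from workcell import grab_frame
f=grab_frame("side");cv2.imwrite("pics/s2.png",cv2.resize(f["color"][160:270,290:430],None,fx=5,fy=5,interpolation=cv2.INTER_CUBIC))
E
```

```text
t 4.08 [ 424.7 -328.5   55.4] [-179.9    0.2  -24.7] F [-0.8 -1.3  0.1] w 15.9 q [-39.  24. 107.   0.  50.  76.]
```

View pics/s2.png

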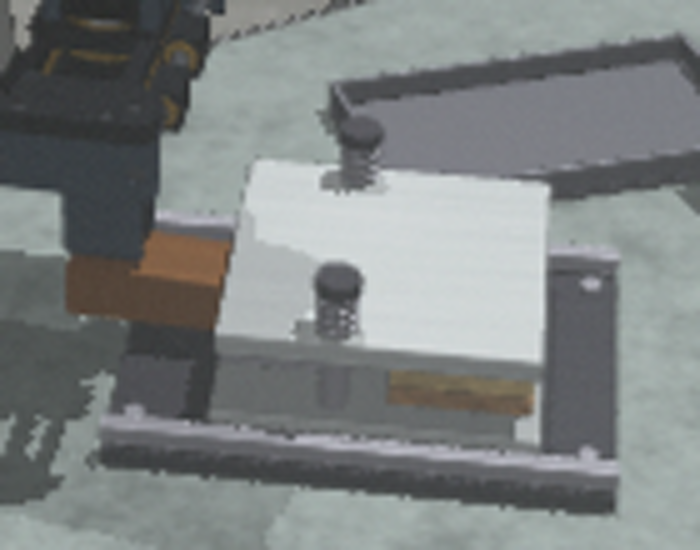

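The wedge swung with the tool, and the plate has not visibly moved. Next I swing it back with a small outward pull.

drive_tool(moves=[{"claw": 1,"dx": -0.05,"dy": 0.26,"dz": 0,"yaw": -0.4}])

```text
time_s: 4.25
ee_pos: [422.7, -332.3, 55.3]
ee_rot: [-179.8, 0.1, -21.3]
force: [5.0, 1.9, -3.1]
gripper_width: 15.4
```

drive_tool(moves=[{"claw": 1,"dx": -0.05,"dy": 0.26,"dz": 0,"yaw": -0.4}])

```text
time_s: 4.38
ee_pos: [420.5, -336.5, 55.3]
ee_rot: [-179.8, 0.0, -17.9]
force: [3.3, 1.6, -0.8]
gripper_width: 15.8
```

drive_tool(moves=[{"claw": 1,"dx": -0.05,"dy": 0.26,"dz": 0,"yaw": -0.4}])

```text
time_s: 4.5
ee_pos: [418.5, -341.0, 55.3]
ee_rot: [-179.7, -0.0, -14.5]
force: [2.9, 1.4, -0.6]
gripper_width: 16.1
```

```bash
cat > pr.py <<'E'
from workcell import telemetry
import numpy as np,sys
s=telemetry.state();p=s["ee_pos"];F=s["force"]
a=np.radians(-21);X=np.array([np.cos(a),np.sin(a)]);Yl=np.array([-np.sin(a),np.cos(a)])
r=p[:2]-np.array([421.,-335.])
print("t %.2f out %.1f left %.1f z %.1f relyaw %.1f  Fx %.1f Fy %.1f Fz %.1f Mz %.2f w %.1f"%(s["time_s"],-r@X,r@Yl,p[2],s["ee_rot"][2]+21,F[:2]@X,F[:2]@Yl,F[2],s["torque"][2],s["gripper_width"]), s["ee_rot"].round(1)[:2])
E
python3 pr.py
```

```text
t 4.50 out 0.2 left -6.5 z 55.3 relyaw 6.5  Fx 2.2 Fy 2.4 Fz -0.6 Mz -0.25 w 16.1 [-179.7   -0. ]
```

drive_tool(moves=[{"claw": 1,"dx": -0.03,"dy": -0.26,"dz": 0,"yaw": 0.4},{"claw": 1,"dx": -0.08,"dy": -0.26,"dz": 0,"yaw": 0.4}])

```text
time_s: 4.75
ee_pos: [420.5, -332.7, 55.3]
ee_rot: [-179.8, -0.2, -21.4]
force: [4.3, -1.4, -3.0]
gripper_width: 16.0
```

```bash
python3 pr.py
```

```text
t 4.75 out 1.3 left 2.0 z 55.3 relyaw -0.4  Fx 4.5 Fy 0.2 Fz -3.0 Mz 0.49 w 16.0 [-179.8   -0.2]
```

drive_tool(moves=[{"claw": 1,"dx": -0.08,"dy": -0.26,"dz": 0,"yaw": 0.4},{"claw": 1,"dx": -0.08,"dy": -0.26,"dz": 0,"yaw": 0.4}])

```text
time_s: 5.0
ee_pos: [423.1, -323.7, 55.3]
ee_rot: [-179.9, -0.4, -28.4]
force: [2.5, -1.5, -1.7]
gripper_width: 16.1
```

```bash
python3 pr.py;python3 - <<'E'
from h import *
from workcell import grab_frame
f=grab_frame("side");cv2.imwrite("pics/s3.png",cv2.resize(f["color"][160:270,290:430],None,fx=5,fy=5,interpolation=cv2.INTER_CUBIC))
E
```

```text
t 5.00 out 2.0 left 11.3 z 55.3 relyaw -7.4  Fx 2.9 Fy -0.5 Fz -1.7 Mz 0.41 w 16.1 [-179.9   -0.4]
```

View pics/s3.png

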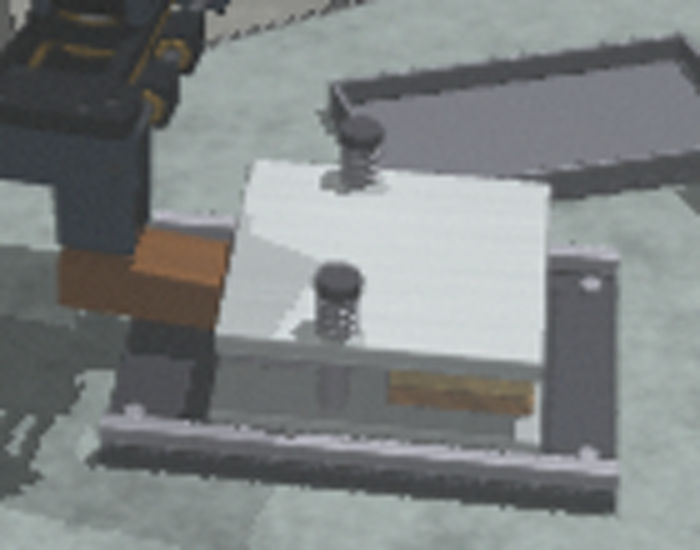

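```bash
cat > ed.py <<'E'
from h import *
from workcell import grab_frame
import sys
f0=pickle.load(open("pics/side0.pkl","rb"))
f=grab_frame("side")
def edge(im):
    g=cv2.cvtColor(im,cv2.COLOR_BGR2GRAY).astype(float)
    out=[]
    for v in range(205,230):
        r=cv2.GaussianBlur(g[v:v+1],(1,1),0)[0,388:410]; hi=r[:5].mean();lo=r[14:19].mean();out.append(388+((r[:14]-lo)/(hi-lo)).sum())
    return np.array(out)
d=edge(f["color"])-edge(f0["color"])
print("plate right edge shift px median %.2f mean %.2f (1px~%.1f mm)"%(np.median(d),d.mean(),np.linalg.norm(onz(f,400,210,85)-onz(f,401,210,85))))
if len(sys.argv)>1: cv2.imwrite(sys.argv[1],cv2.resize(f["color"][150:270,270:430],None,fx=5,fy=5,interpolation=cv2.INTER_CUBIC))
E
python3 ed.py
```

```text
plate right edge shift px median -0.01 mean -0.01 (1px~2.1 mm)
```

drive_tool(moves=[{"claw": 1,"dx": -0.03,"dy": 0.26,"dz": 0,"yaw": -0.4},{"claw": 1,"dx": -0.1,"dy": 0.26,"dz": 0,"yaw": -0.4},{"claw": 1,"dx": -0.1,"dy": 0.26,"dz": 0,"yaw": -0.4}])

```text
time_s: 5.48
ee_pos: [415.8, -336.4, 55.3]
ee_rot: [-179.8, -0.8, -17.9]
force: [5.0, 0.9, -3.0]
gripper_width: 16.1
```

```bash
python3 pr.py
```

```text
t 5.47 out 4.4 left -3.1 z 55.3 relyaw 3.1  Fx 4.3 Fy 2.7 Fz -3.0 Mz -0.24 w 16.1 [-179.8   -0.8]
```

drive_tool(moves=[{"claw": 1,"dx": -0.12,"dy": 0.27,"dz": 0,"yaw": -0.4}])

```text
time_s: 5.6
ee_pos: [413.2, -341.0, 55.3]
ee_rot: [-179.8, -1.0, -14.4]
force: [6.9, 0.4, -2.3]
gripper_width: 15.7
```

```bash
python3 pr.py; python3 ed.py
```

```text
t 5.60 out 5.1 left -8.4 z 55.3 relyaw 6.6  Fx 6.3 Fy 2.8 Fz -2.3 Mz -0.16 w 15.7 [-179.8   -1. ]
plate right edge shift px median 0.02 mean 0.00 (1px~2.1 mm)
```

drive_tool(moves=[{"claw": 1,"dx": -0.02,"dy": -0.27,"dz": 0,"yaw": 0.4},{"claw": 1,"dx": -0.1,"dy": -0.27,"dz": 0,"yaw": 0.4},{"claw": 1,"dx": -0.1,"dy": -0.27,"dz": 0,"yaw": 0.4},{"claw": 1,"dx": -0.1,"dy": -0.27,"dz": 0,"yaw": 0.4}])

```text
time_s: 6.15
ee_pos: [417.6, -323.3, 55.3]
ee_rot: [-179.8, -1.5, -28.0]
force: [3.4, -2.4, -3.7]
gripper_width: 15.5
```

```bash
python3 pr.py; python3 ed.py
```

```text
t 6.15 out 7.3 left 9.7 z 55.3 relyaw -7.0  Fx 4.1 Fy -1.0 Fz -3.7 Mz 0.35 w 15.5 [-179.8   -1.5]
plate right edge shift px median 0.02 mean 0.02 (1px~2.1 mm)
```

drive_tool(moves=[{"claw": 1,"dx": -0.02,"dy": 0.27,"dz": 0,"yaw": -0.4},{"claw": 1,"dx": -0.1,"dy": 0.27,"dz": 0,"yaw": -0.4},{"claw": 1,"dx": -0.1,"dy": 0.27,"dz": 0,"yaw": -0.4},{"claw": 1,"dx": -0.1,"dy": 0.27,"dz": 0,"yaw": -0.4}])

```text
time_s: 6.7
ee_pos: [407.7, -341.0, 55.3]
ee_rot: [-179.9, -2.0, -14.1]
force: [7.0, 0.2, -2.4]
gripper_width: 16.0
```

```bash
python3 pr.py; python3 ed.py pics/s4.png
```

```text
t 6.70 out 10.3 left -10.4 z 55.3 relyaw 6.9  Fx 6.4 Fy 2.7 Fz -2.4 Mz -0.13 w 16.0 [-179.9   -2. ]
plate right edge shift px median -0.00 mean -0.01 (1px~2.1 mm)
```

View pics/s4.png

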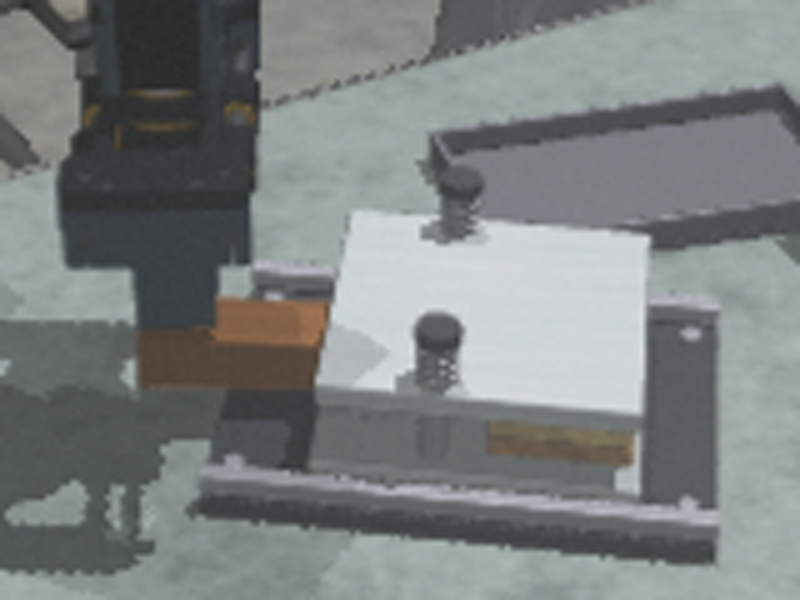

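drive_tool(moves=[{"claw": 1,"dx": -0.06,"dy": -0.55,"dz": 0,"yaw": 0.8},{"claw": 1,"dx": -0.2,"dy": -0.55,"dz": 0,"yaw": 0.8}])

```text
time_s: 7.0
ee_pos: [412.0, -322.1, 55.4]
ee_rot: [-179.6, -2.4, -28.1]
force: [8.2, -4.2, -9.5]
gripper_width: 15.6
```

```bash
python3 pr.py; python3 ed.py
```

```text
t 7.00 out 13.0 left 8.8 z 55.4 relyaw -7.1  Fx 9.2 Fy -0.9 Fz -9.5 Mz 0.29 w 15.6 [-179.6   -2.4]
plate right edge shift px median -0.00 mean -0.01 (1px~2.1 mm)
```

drive_tool(moves=[{"claw": 1,"dx": -0.06,"dy": 0.56,"dz": 0,"yaw": -0.8},{"claw": 1,"dx": -0.2,"dy": 0.56,"dz": 0,"yaw": -0.8}])

```text
time_s: 7.3
ee_pos: [401.2, -340.1, 55.3]
ee_rot: [179.9, -2.8, -14.1]
force: [9.7, -0.8, -5.9]
gripper_width: 16.3
```

```bash
python3 pr.py; python3 ed.py
```

```text
t 7.30 out 16.7 left -11.9 z 55.3 relyaw 6.9  Fx 9.4 Fy 2.8 Fz -5.9 Mz -0.09 w 16.3 [179.9  -2.8]
plate right edge shift px median -0.06 mean -0.12 (1px~2.1 mm)
```

drive_tool(moves=[{"claw": 1,"dx": -0.02,"dy": -0.57,"dz": 0.02,"yaw": 0.8},{"claw": 1,"dx": -0.14,"dy": -0.57,"dz": 0.02,"yaw": 0.8}])

```text
time_s: 7.6
ee_pos: [406.4, -320.9, 55.2]
ee_rot: [-179.6, -3.1, -28.0]
force: [6.7, -4.3, -4.2]
gripper_width: 16.2
```

```bash
python3 pr.py; python3 ed.py
```

```text
t 7.60 out 18.7 left 7.9 z 55.2 relyaw -7.0  Fx 7.8 Fy -1.6 Fz -4.2 Mz 0.28 w 16.2 [-179.6   -3.1]
plate right edge shift px median -0.08 mean -0.12 (1px~2.1 mm)
```

drive_tool(moves=[{"claw": 1,"dx": -0.02,"dy": 0.58,"dz": 0.02,"yaw": -0.8},{"claw": 1,"dx": -0.14,"dy": 0.58,"dz": 0.02,"yaw": -0.8}])

```text
time_s: 7.9
ee_pos: [396.5, -340.1, 55.0]
ee_rot: [179.8, -3.4, -14.0]
force: [9.1, -0.1, -2.6]
gripper_width: 15.8
```

```bash
python3 pr.py; python3 ed.py pics/s5.png
```

```text
t 7.90 out 21.0 left -13.5 z 55.0 relyaw 7.0  Fx 8.6 Fy 3.1 Fz -2.6 Mz 0.01 w 15.8 [179.8  -3.4]
plate right edge shift px median -0.10 mean -0.15 (1px~2.1 mm)
```

View pics/s5.png

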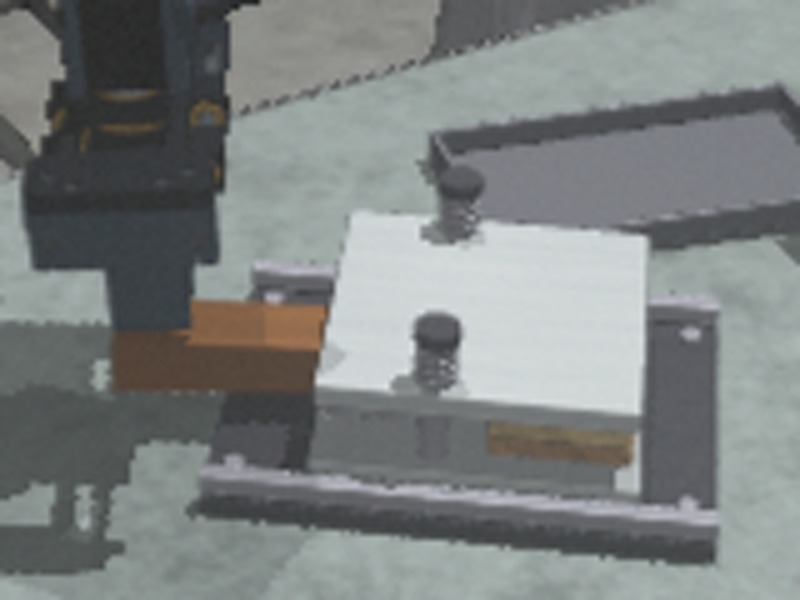

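drive_tool(moves=[{"claw": 1,"dx": 0,"dy": -0.4,"dz": 0,"yaw": 0.55},{"claw": 1,"dx": -0.1,"dy": -0.4,"dz": 0.01,"yaw": 0.55},{"claw": 1,"dx": -0.1,"dy": -0.4,"dz": 0.01,"yaw": 0.55}])

```text
time_s: 8.32
ee_pos: [402.2, -319.8, 55.1]
ee_rot: [-179.5, -3.7, -28.3]
force: [4.1, -3.2, -3.8]
gripper_width: 16.0
```

```bash
python3 pr.py; python3 ed.py
```

```text
t 8.32 out 23.0 left 7.4 z 55.1 relyaw -7.3  Fx 4.9 Fy -1.5 Fz -3.8 Mz 0.23 w 16.0 [-179.5   -3.7]
plate right edge shift px median -0.12 mean -0.14 (1px~2.1 mm)
```

drive_tool(moves=[{"claw": 1,"dx": 0,"dy": 0.4,"dz": 0,"yaw": -0.55},{"claw": 1,"dx": -0.1,"dy": 0.38,"dz": 0.01,"yaw": -0.55},{"claw": 1,"dx": -0.1,"dy": 0.38,"dz": 0.01,"yaw": -0.55}])

```text
time_s: 8.75
ee_pos: [392.1, -339.7, 54.8]
ee_rot: [179.7, -4.0, -13.9]
force: [4.3, 0.5, -2.9]
gripper_width: 15.6
```

```bash
python3 pr.py; python3 ed.py
```

```text
t 8.75 out 25.3 left -14.7 z 54.8 relyaw 7.1  Fx 3.9 Fy 2.0 Fz -2.9 Mz -0.17 w 15.6 [179.7  -4. ]
plate right edge shift px median -0.11 mean -0.14 (1px~2.1 mm)
```

drive_tool(moves=[{"claw": 1,"dx": -0.02,"dy": -0.4,"dz": 0,"yaw": 0.55},{"claw": 1,"dx": -0.12,"dy": -0.4,"dz": 0,"yaw": 0.55},{"claw": 1,"dx": -0.12,"dy": -0.4,"dz": 0,"yaw": 0.55}])

```text
time_s: 9.18
ee_pos: [397.9, -319.0, 55.1]
ee_rot: [-179.4, -4.5, -28.2]
force: [5.6, -2.4, -6.3]
gripper_width: 15.7
```

```bash
python3 pr.py; python3 ed.py
```

```text
t 9.18 out 27.3 left 6.6 z 55.1 relyaw -7.2  Fx 6.0 Fy -0.2 Fz -6.3 Mz 0.27 w 15.7 [-179.4   -4.5]
plate right edge shift px median -0.14 mean -0.15 (1px~2.1 mm)
```

drive_tool(moves=[{"claw": 1,"dx": -0.02,"dy": 0.4,"dz": 0,"yaw": -0.55},{"claw": 1,"dx": -0.12,"dy": 0.39,"dz": 0,"yaw": -0.55},{"claw": 1,"dx": -0.12,"dy": 0.39,"dz": 0,"yaw": -0.55}])

```text
time_s: 9.6
ee_pos: [387.3, -339.2, 54.8]
ee_rot: [179.6, -4.9, -13.8]
force: [7.0, -0.4, -4.9]
gripper_width: 16.1
```

```bash
python3 pr.py; python3 ed.py
```

```text
t 9.60 out 30.0 left -16.0 z 54.8 relyaw 7.2  Fx 6.7 Fy 2.1 Fz -4.9 Mz -0.14 w 16.1 [179.6  -4.9]
plate right edge shift px median -0.09 mean -0.13 (1px~2.1 mm)
```

drive_tool(moves=[{"claw": 1,"dx": -0.02,"dy": -0.41,"dz": 0,"yaw": 0.55},{"claw": 1,"dx": -0.12,"dy": -0.41,"dz": 0,"yaw": 0.55},{"claw": 1,"dx": -0.12,"dy": -0.41,"dz": 0,"yaw": 0.55}])

```text
time_s: 10.02
ee_pos: [393.1, -317.9, 54.7]
ee_rot: [-179.3, -5.3, -28.2]
force: [6.3, -2.6, -7.5]
gripper_width: 15.8
```

```bash
python3 pr.py; python3 ed.py pics/s6.png
```

```text
t 10.03 out 32.2 left 6.0 z 54.7 relyaw -7.2  Fx 6.8 Fy -0.1 Fz -7.5 Mz 0.28 w 15.8 [-179.3   -5.3]
plate right edge shift px median -0.10 mean -0.14 (1px~2.1 mm)
```

View pics/s6.png

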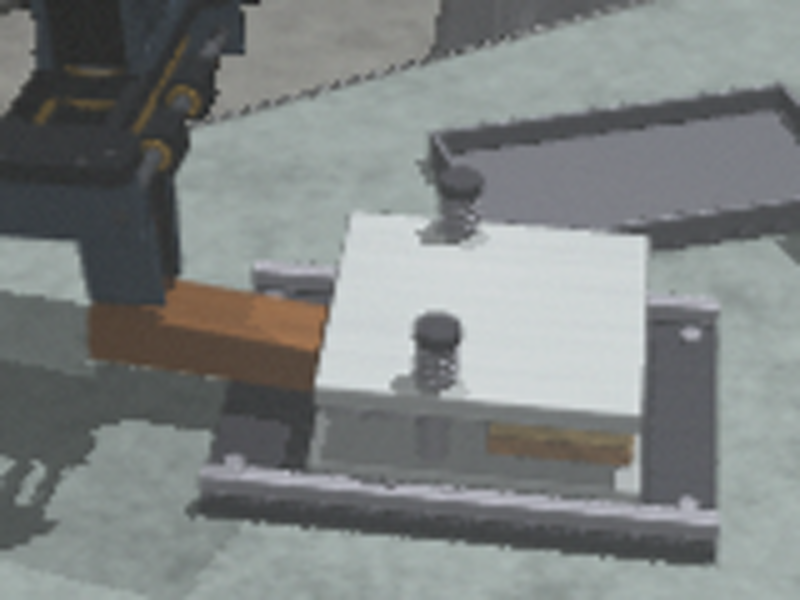

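drive_tool(moves=[{"claw": 1,"dx": -0.02,"dy": 0.38,"dz": 0.01,"yaw": -0.55},{"claw": 1,"dx": -0.11,"dy": 0.37,"dz": 0.01,"yaw": -0.55},{"claw": 1,"dx": -0.11,"dy": 0.37,"dz": 0.01,"yaw": -0.55}])

```text
time_s: 10.45
ee_pos: [382.9, -337.7, 54.0]
ee_rot: [179.4, -5.7, -13.8]
force: [6.4, -1.1, -4.3]
gripper_width: 15.9
```

```bash
python3 pr.py; python3 ed.py
```

```text
t 10.45 out 34.6 left -16.2 z 54.0 relyaw 7.2  Fx 6.4 Fy 1.3 Fz -4.3 Mz -0.20 w 15.9 [179.4  -5.7]
plate right edge shift px median -0.11 mean -0.16 (1px~2.1 mm)
```

drive_tool(moves=[{"claw": 1,"dx": -0.02,"dy": -0.44,"dz": 0.01,"yaw": 0.55},{"claw": 1,"dx": -0.11,"dy": -0.44,"dz": 0.01,"yaw": 0.55},{"claw": 1,"dx": -0.11,"dy": -0.44,"dz": 0.01,"yaw": 0.55}])

```text
time_s: 10.88
ee_pos: [389.3, -315.0, 53.5]
ee_rot: [-179.3, -6.1, -28.3]
force: [4.5, -4.8, -6.1]
gripper_width: 15.7
```

```bash
python3 pr.py; python3 ed.py
```

```text
t 10.88 out 36.7 left 7.3 z 53.5 relyaw -7.3  Fx 5.9 Fy -2.9 Fz -6.1 Mz 0.11 w 15.7 [-179.3   -6.1]
plate right edge shift px median -0.12 mean -0.16 (1px~2.1 mm)
```

drive_tool(moves=[{"claw": 1,"dx": -0.02,"dy": 0.38,"dz": 0.01,"yaw": -0.55},{"claw": 1,"dx": -0.11,"dy": 0.38,"dz": 0.01,"yaw": -0.55},{"claw": 1,"dx": -0.11,"dy": 0.38,"dz": 0.01,"yaw": -0.55}])

```text
time_s: 11.3
ee_pos: [378.8, -335.3, 52.8]
ee_rot: [179.2, -6.5, -13.9]
force: [6.7, -1.4, -3.4]
gripper_width: 15.6
```

```bash
python3 pr.py; python3 ed.py pics/s7.png
```

```text
t 11.30 out 39.3 left -15.4 z 52.8 relyaw 7.1  Fx 6.7 Fy 1.1 Fz -3.4 Mz -0.16 w 15.6 [179.2  -6.5]
plate right edge shift px median -0.11 mean -0.17 (1px~2.1 mm)
```

View pics/s7.png

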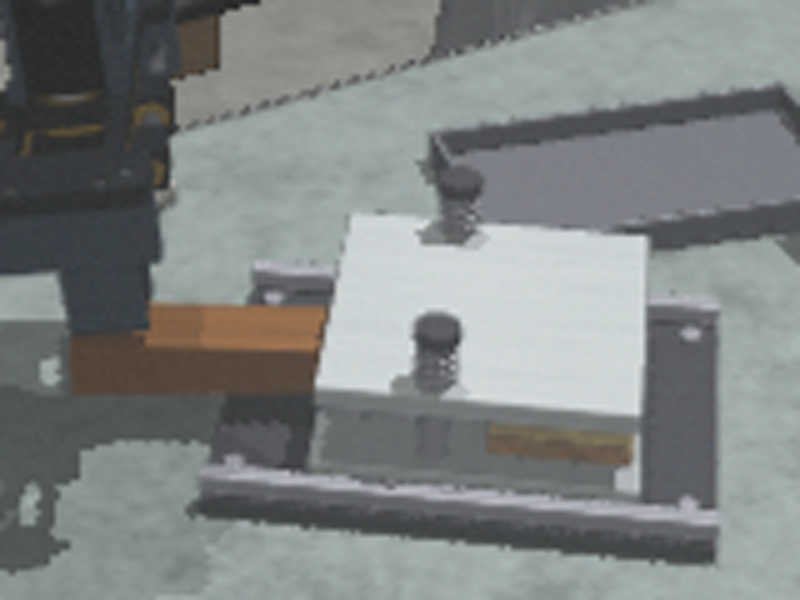

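drive_tool(moves=[{"claw": 1,"dx": -0.02,"dy": -0.44,"dz": -0.01,"yaw": 0.55},{"claw": 1,"dx": -0.11,"dy": -0.44,"dz": -0.01,"yaw": 0.55},{"claw": 1,"dx": -0.11,"dy": -0.44,"dz": -0.01,"yaw": 0.55}])

```text
time_s: 11.72
ee_pos: [385.2, -312.2, 52.9]
ee_rot: [-179.2, -6.9, -28.5]
force: [5.2, -3.5, -6.0]
gripper_width: 15.7
```

```bash
python3 pr.py; python3 ed.py
```

```text
t 11.72 out 41.6 left 8.5 z 52.9 relyaw -7.5  Fx 6.1 Fy -1.4 Fz -6.0 Mz 0.13 w 15.7 [-179.2   -6.9]
plate right edge shift px median -0.14 mean -0.18 (1px~2.1 mm)
```

drive_tool(moves=[{"claw": 1,"dx": -0.02,"dy": 0.4,"dz": -0.01,"yaw": -0.55},{"claw": 1,"dx": -0.11,"dy": 0.4,"dz": -0.01,"yaw": -0.55},{"claw": 1,"dx": -0.11,"dy": 0.4,"dz": -0.01,"yaw": -0.55}])

```text
time_s: 12.15
ee_pos: [374.0, -333.1, 52.4]
ee_rot: [179.2, -7.2, -14.1]
force: [7.4, -1.9, -7.0]
gripper_width: 15.8
```

```bash
python3 pr.py; python3 ed.py
```

```text
t 12.15 out 44.6 left -15.0 z 52.4 relyaw 6.9  Fx 7.6 Fy 0.9 Fz -7.0 Mz -0.14 w 15.8 [179.2  -7.2]
plate right edge shift px median -0.13 mean -0.18 (1px~2.1 mm)
```

drive_tool(moves=[{"claw": 1,"dx": -0.02,"dy": -0.44,"dz": -0.01,"yaw": 0.55},{"claw": 1,"dx": -0.11,"dy": -0.44,"dz": -0.01,"yaw": 0.55},{"claw": 1,"dx": -0.11,"dy": -0.44,"dz": -0.01,"yaw": 0.55}])

```text
time_s: 12.58
ee_pos: [380.2, -309.5, 52.0]
ee_rot: [-179.0, -7.5, -28.6]
force: [6.3, -3.8, -9.4]
gripper_width: 15.6
```

```bash
python3 pr.py; python3 ed.py pics/s8.png
```

```text
t 12.57 out 47.2 left 9.2 z 52.0 relyaw -7.6  Fx 7.3 Fy -1.3 Fz -9.4 Mz 0.19 w 15.6 [-179.    -7.5]
plate right edge shift px median -0.17 mean -0.18 (1px~2.1 mm)
```

View pics/s8.png

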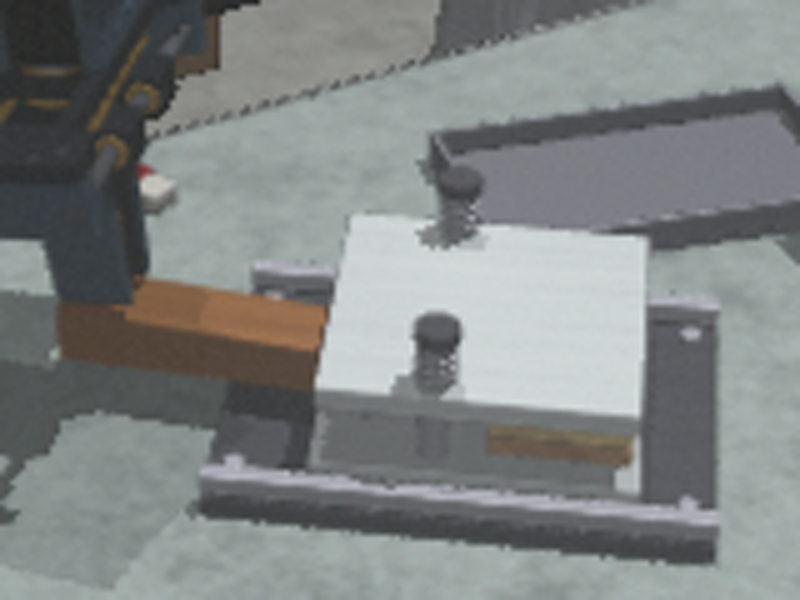

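drive_tool(moves=[{"claw": 1,"dx": -0.02,"dy": 0.41,"dz": 0.01,"yaw": -0.55},{"claw": 1,"dx": -0.1,"dy": 0.41,"dz": 0,"yaw": -0.55},{"claw": 1,"dx": -0.1,"dy": 0.41,"dz": 0,"yaw": -0.55}])

```text
time_s: 13.0
ee_pos: [369.0, -331.2, 51.1]
ee_rot: [179.1, -7.8, -14.2]
force: [6.6, -2.1, -6.9]
gripper_width: 15.9
```

```bash
python3 pr.py; python3 ed.py
```

```text
t 13.00 out 49.9 left -15.1 z 51.1 relyaw 6.8  Fx 6.9 Fy 0.4 Fz -6.9 Mz -0.14 w 15.9 [179.1  -7.8]
plate right edge shift px median -0.12 mean -0.19 (1px~2.1 mm)
```

drive_tool(moves=[{"claw": 1,"dx": -0.02,"dy": -0.44,"dz": 0,"yaw": 0.55},{"claw": 1,"dx": -0.1,"dy": -0.44,"dz": 0,"yaw": 0.55},{"claw": 1,"dx": -0.1,"dy": -0.44,"dz": 0,"yaw": 0.55}])

```text
time_s: 13.42
ee_pos: [375.5, -307.6, 50.5]
ee_rot: [-178.9, -8.1, -28.7]
force: [6.0, -2.9, -7.0]
gripper_width: 15.8
```

```bash
python3 pr.py; python3 ed.py
```

```text
t 13.43 out 52.3 left 9.3 z 50.5 relyaw -7.7  Fx 6.6 Fy -0.6 Fz -7.0 Mz 0.22 w 15.8 [-178.9   -8.1]
plate right edge shift px median -0.17 mean -0.22 (1px~2.1 mm)
```

drive_tool(moves=[{"claw": 1,"dx": -0.02,"dy": 0.42,"dz": 0,"yaw": -0.55},{"claw": 1,"dx": -0.1,"dy": 0.42,"dz": 0,"yaw": -0.55},{"claw": 1,"dx": -0.1,"dy": 0.42,"dz": 0,"yaw": -0.55}])

```text
time_s: 13.85
ee_pos: [363.3, -329.8, 49.7]
ee_rot: [179.0, -8.4, -14.2]
force: [-0.3, 0.3, 1.2]
gripper_width: 16.0
```

```bash
python3 pr.py; python3 ed.py pics/s9.png
```

```text
t 13.85 out 55.7 left -15.9 z 49.7 relyaw 6.8  Fx -0.4 Fy 0.2 Fz 1.2 Mz 0.02 w 16.0 [179.   -8.4]
plate right edge shift px median -0.19 mean -0.24 (1px~2.1 mm)
```

View pics/s9.png

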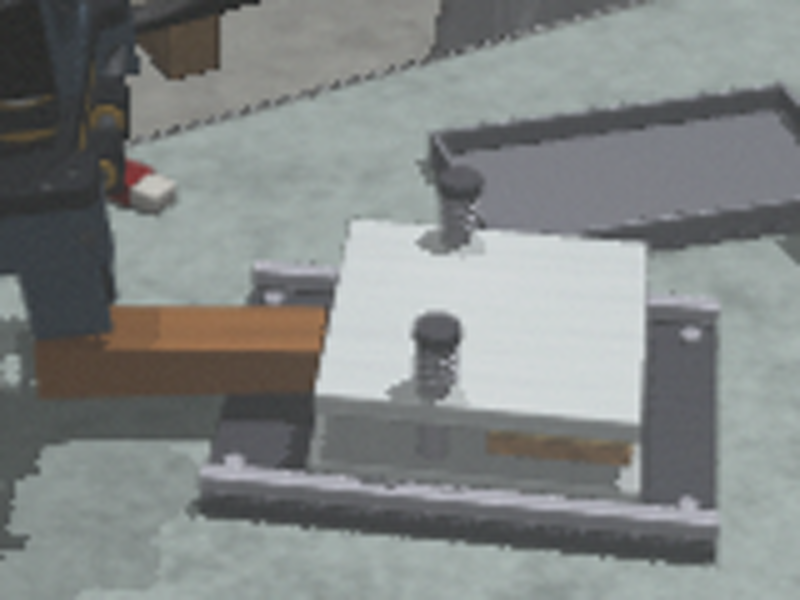

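The wrist force has dropped to about zero and the plate has come down: its rear edge moved from about 212 to 220 in the crop. I'll draw the wedge clear.

drive_tool(moves=[{"claw": 1,"dx": -0.2,"dy": -0.02,"dz": -0.06,"yaw": 0},{"claw": 1,"dx": -0.3,"dy": -0.04,"dz": -0.08,"yaw": 0},{"claw": 1,"dx": -0.4,"dy": -0.05,"dz": -0.1,"yaw": 0}])

```text
time_s: 14.28
ee_pos: [343.5, -322.2, 51.5]
ee_rot: [179.1, -8.2, -14.3]
force: [-0.0, -0.0, -1.6]
gripper_width: 16.0
```

```bash
python3 pr.py; python3 ed.py pics/s10.png
```

```text
t 14.28 out 77.0 left -15.8 z 51.5 relyaw 6.7  Fx 0.0 Fy -0.0 Fz -1.6 Mz -0.01 w 16.0 [179.1  -8.2]
plate right edge shift px median -0.21 mean -0.22 (1px~2.1 mm)
```

View pics/s10.png

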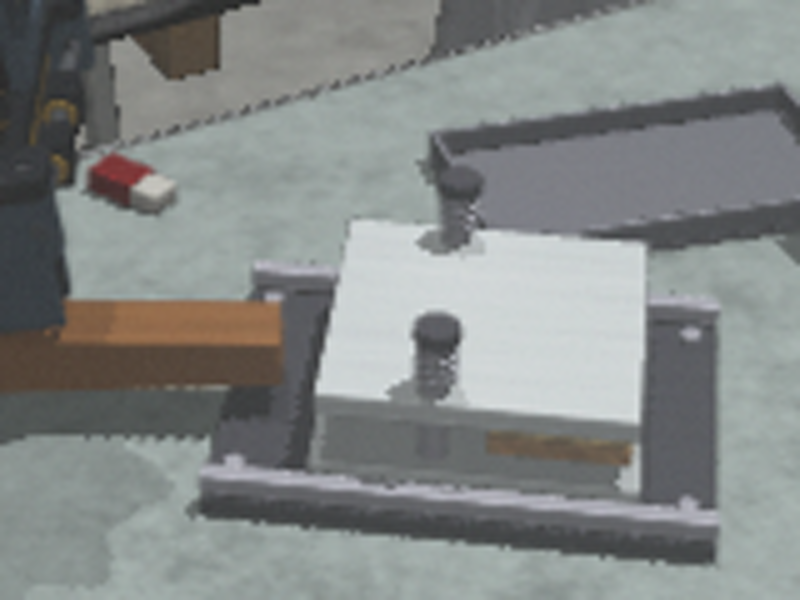

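drive_tool(moves=[{"claw": 1,"dx": -0.2,"dy": 0,"dz": -1,"yaw": 0},{"claw": 1,"dx": 0,"dy": 0,"dz": -1,"yaw": 0},{"claw": 1,"dx": 0,"dy": 0,"dz": -1,"yaw": 0},{"claw": 1,"dx": 0,"dy": 0,"dz": -1,"yaw": 0},{"claw": 1,"dx": 0,"dy": 0,"dz": -1,"yaw": 0}])

```text
time_s: 14.95
ee_pos: [321.6, -311.9, 150.8]
ee_rot: [179.4, -7.8, -14.3]
force: [-0.4, 0.2, -0.2]
gripper_width: 15.5
```

```bash
python3 st.py 624 -212 165 -7
python3 - <<'E'
from h import *
from workcell import grab_frame
f=grab_frame("side");cv2.imwrite("pics/s11.png",cv2.resize(f["color"][110:270,230:430],None,fx=4,fy=3.75,interpolation=cv2.INTER_CUBIC))
f=grab_frame("top");cv2.imwrite("pics/t11.png",f["color"])
E
```

```text
t 14.95 [ 321.6 -311.9  150.8] [179.4  -7.8 -14.3] F [-0.4  0.2 -0.2] w 15.5 q [-49.   7. 116.   5.  51.  53.]
need dx,dy,dz units 13.41 -8.59 -0.71 yaw -0.85
```

View pics/s11.png

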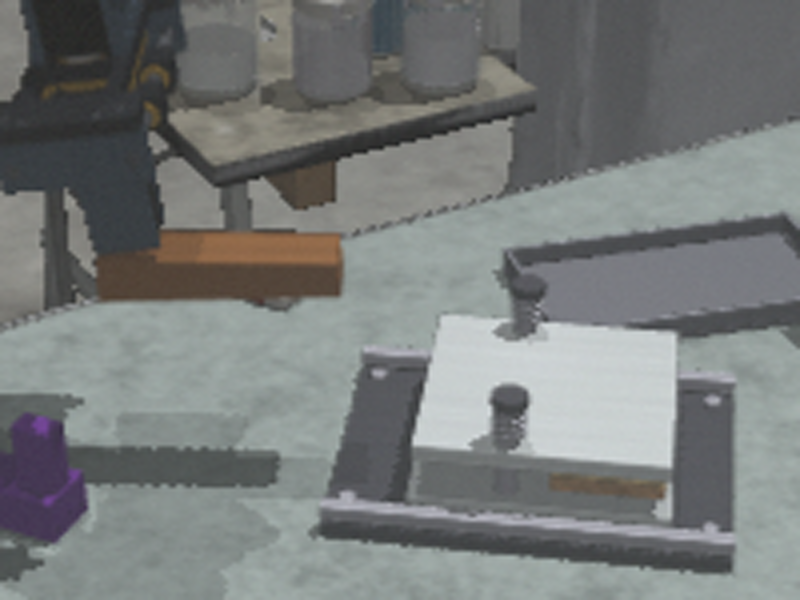

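View pics/t11.png

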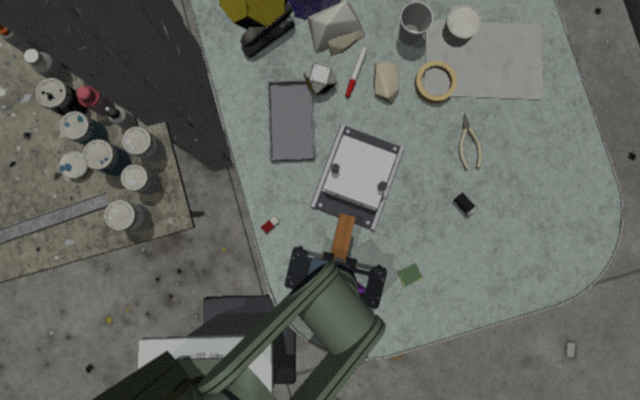

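drive_tool(moves=[{"claw": 1,"dx": 0.7,"dy": -0.5,"dz": -0.3,"yaw": 0},{"claw": 1,"dx": 1,"dy": -0.6,"dz": 0,"yaw": 0},{"claw": 1,"dx": 1,"dy": -0.6,"dz": 0,"yaw": 0},{"claw": 1,"dx": 1,"dy": -0.6,"dz": 0,"yaw": -0.2},{"claw": 1,"dx": 1,"dy": -0.6,"dz": 0,"yaw": -0.2}])

```text
time_s: 15.68
ee_pos: [425.5, -276.1, 165.9]
ee_rot: [179.0, -7.6, -11.0]
force: [0.0, 0.3, -1.8]
gripper_width: 15.8
```

drive_tool(moves=[{"claw": 1,"dx": 1,"dy": -0.6,"dz": 0,"yaw": -0.2},{"claw": 1,"dx": 1,"dy": -0.6,"dz": 0.1,"yaw": -0.2},{"claw": 1,"dx": 1,"dy": -0.6,"dz": 0.1,"yaw": 0},{"claw": 1,"dx": 1,"dy": -0.6,"dz": 0.1,"yaw": 0},{"claw": 1,"dx": 1,"dy": -0.6,"dz": 0.1,"yaw": 0}])

```text
time_s: 16.3
ee_pos: [534.6, -227.9, 163.0]
ee_rot: [178.7, -7.0, -7.4]
force: [-0.4, 0.2, -2.2]
gripper_width: 15.8
```

```bash
python3 st.py 624 -212 100 -7
```

```text
t 16.3 [ 534.6 -227.9  163. ] [178.7  -7.   -7.4] F [-0.4  0.2 -2.2] w 15.8 q [-25.  17.  99.   1.  56.  72.]
need dx,dy,dz units 4.33 -1.37 3.15 yaw -0.05
```

drive_tool(moves=[{"claw": 1,"dx": 1,"dy": -0.4,"dz": 0.2,"yaw": 0},{"claw": 1,"dx": 1,"dy": -0.4,"dz": 0.4,"yaw": 0},{"claw": 1,"dx": 1,"dy": -0.4,"dz": 0.6,"yaw": 0},{"claw": 1,"dx": 0.7,"dy": -0.1,"dz": 0.8,"yaw": 0},{"claw": 1,"dx": 0.2,"dy": 0,"dz": 0.8,"yaw": 0}])

```text
time_s: 16.92
ee_pos: [628.0, -212.9, 112.6]
ee_rot: [178.7, -7.0, -7.3]
force: [-0.4, 0.1, -0.6]
gripper_width: 15.6
```

```bash
python3 st.py 624 -212 40 -7
python3 - <<'E'
from h import *
from workcell import grab_frame
f=grab_frame("side");pickle.dump(f,open("pics/s12.pkl","wb"));cv2.imwrite("pics/s12.png",cv2.resize(f["color"][100:260,300:480],None,fx=4,fy=3.75,interpolation=cv2.INTER_CUBIC))
f=grab_frame("top");cv2.imwrite("pics/t12.png",cv2.resize(f["color"][60:240,220:420],None,fx=3,fy=3))
E
```

```text
t 16.93 [ 628.  -212.9  112.6] [178.7  -7.   -7.3] F [-0.4  0.1 -0.6] w 15.6 q [-20.  27.  92.   0.  54.  77.]
need dx,dy,dz units -0.2 -0.02 3.63 yaw -0.04
```

View pics/s12.png

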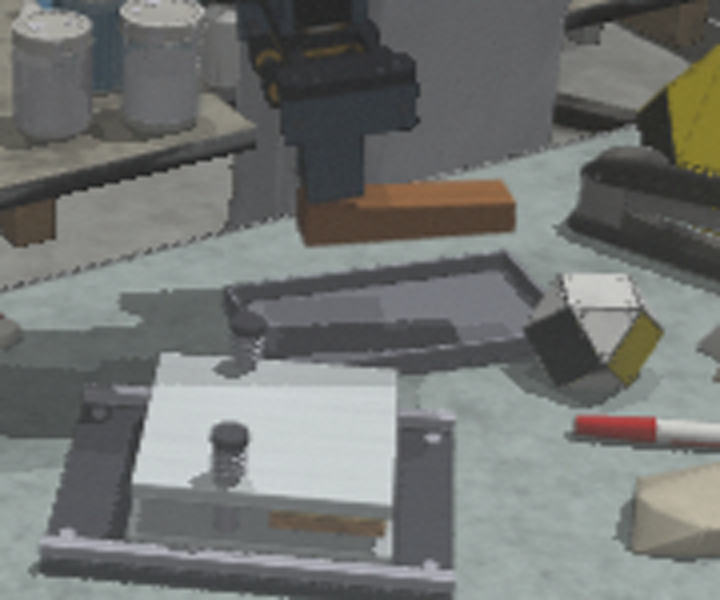

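View pics/t12.png

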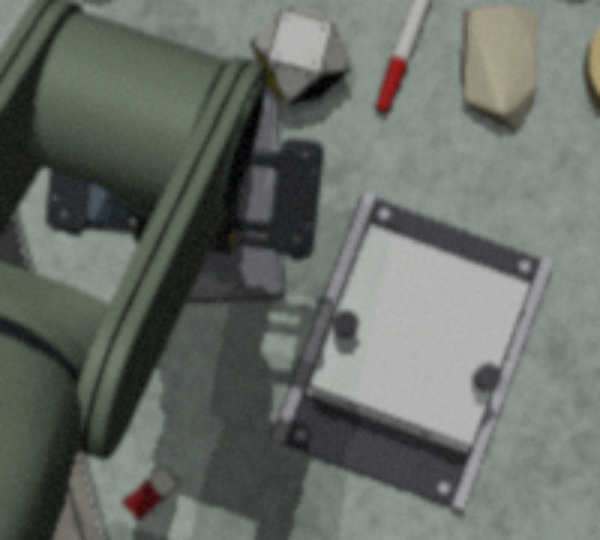

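Run:
```python
from h import *
f=pickle.load(open("pics/s12.pkl","rb"))
for u,v,y in((376.25,164.8,-228),(428.25,161.3,-244.6)):
    o,d=ray(f,u,v);print((o+d*(y-o[1])/d[1]).round(1))
```

```text
[ 607.3 -228.    84.4]
[ 735.5 -244.6   86.5]
```

drive_tool(moves=[{"claw": 1,"dx": -0.2,"dy": 0,"dz": 1,"yaw": 0},{"claw": 1,"dx": -0.2,"dy": 0,"dz": 1,"yaw": 0},{"claw": 1,"dx": -0.2,"dy": 0,"dz": 0.9,"yaw": 0},{"claw": 1,"dx": -0.1,"dy": 0,"dz": 0.5,"yaw": 0}])

```text
time_s: 17.52
ee_pos: [618.0, -215.0, 41.3]
ee_rot: [178.7, -6.8, -7.5]
force: [-0.5, 1.1, -0.6]
gripper_width: 15.8
```

```bash
python3 st.py 624 -212 32 -7
```

```text
t 17.52 [ 618.  -215.    41.3] [178.7  -6.8  -7.5] F [-0.5  1.1 -0.6] w 15.8 q [-20.  30.  97.   0.  45.  77.]
need dx,dy,dz units 0.28 -0.19 0.47 yaw -0.06
```

drive_tool(moves=[{"claw": 1,"dx": 0.2,"dy": -0.15,"dz": 0.25,"yaw": 0},{"claw": 1,"dx": 0,"dy": 0,"dz": 0.15,"yaw": 0}])

```text
time_s: 17.77
ee_pos: [623.2, -212.9, 35.9]
ee_rot: [178.7, -6.8, -7.6]
force: [-5.9, 2.4, 19.4]
gripper_width: 15.9
```

```bash
python3 st.py 624 -212 32 -7
```

```text
t 17.77 [ 623.2 -212.9   35.9] [178.7  -6.8  -7.6] F [-5.9  2.4 19.4] w 15.9 q [-20.  31.  97.   0.  45.  77.]
need dx,dy,dz units 0.03 -0.05 0.2 yaw -0.06
```

drive_tool(moves=[{"claw": 1,"dx": 0,"dy": 0,"dz": 0.1,"yaw": 0}])

```text
time_s: 17.9
ee_pos: [624.2, -213.1, 36.1]
ee_rot: [178.7, -6.9, -7.5]
force: [-3.0, 1.3, 4.5]
gripper_width: 15.9
```

```bash
python3 st.py 624 -212 32 -7; python3 ed.py;python3 - <<'E'
from h import *
from workcell import grab_frame
f=grab_frame("side");cv2.imwrite("pics/s13.png",cv2.resize(f["color"][120:260,330:470],None,fx=5,fy=4.25,interpolation=cv2.INTER_CUBIC))
E
```

```text
t 17.9 [ 624.2 -213.1   36.1] [178.7  -6.9  -7.5] F [-3.   1.3  4.5] w 15.9 q [-20.  31.  97.   0.  45.  77.]
need dx,dy,dz units -0.02 -0.05 0.21 yaw -0.06
plate right edge shift px median -0.23 mean -0.31 (1px~2.1 mm)
```

View pics/s13.png

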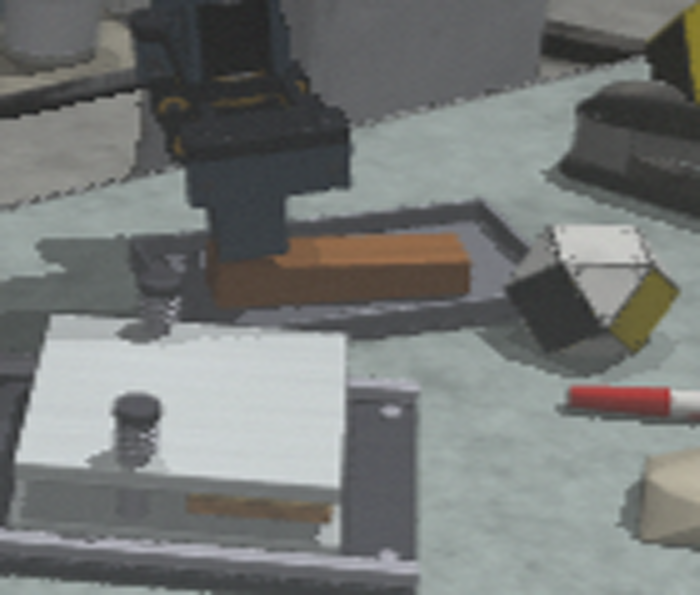

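The wedge is in the tray and touching its floor (crop about (340,270)). I'll release it.

drive_tool(moves=[{"claw": 0.4,"dx": 0,"dy": 0,"dz": 0,"yaw": 0},{"claw": 0.2,"dx": 0,"dy": 0,"dz": 0,"yaw": 0},{"claw": 0.2,"dx": 0,"dy": 0,"dz": 0,"yaw": 0},{"claw": 0,"dx": 0,"dy": 0,"dz": 0,"yaw": 0}])

```text
time_s: 18.5
ee_pos: [626.8, -213.5, 38.4]
ee_rot: [178.6, -7.3, -7.5]
force: [-0.5, 0.9, -0.7]
gripper_width: 43.7
```

```bash
python3 st.py 624 -212 32 -7;python3 - <<'E'
from h import *
from workcell import grab_frame
f=grab_frame("side");cv2.imwrite("pics/s14.png",cv2.resize(f["color"][120:260,330:470],None,fx=5,fy=4.25,interpolation=cv2.INTER_CUBIC))
E
```

```text
t 18.5 [ 626.8 -213.5   38.4] [178.6  -7.3  -7.5] F [-0.5  0.9 -0.7] w 43.7 q [-20.  31.  97.   0.  45.  77.]
need dx,dy,dz units -0.15 -0.06 0.32 yaw -0.06
```

View pics/s14.png

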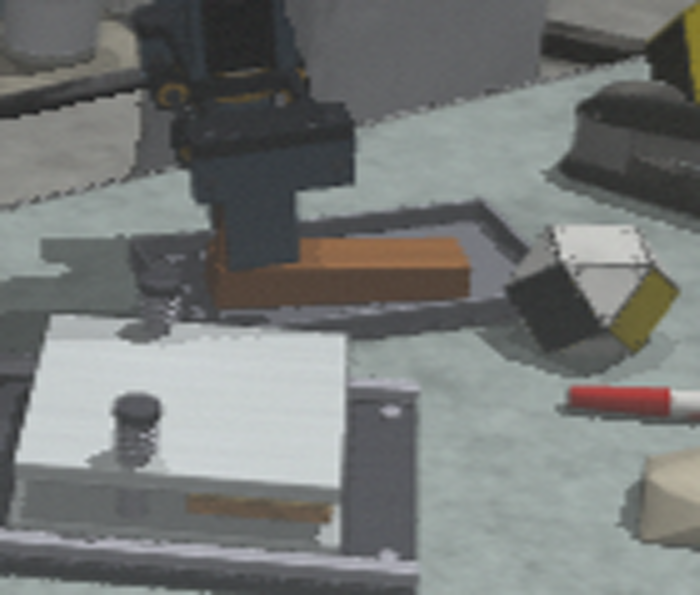

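drive_tool(moves=[{"claw": -0.2,"dx": 0,"dy": 0,"dz": -0.5,"yaw": 0},{"claw": -0.2,"dx": 0,"dy": 0,"dz": -1,"yaw": 0},{"claw": -0.2,"dx": 0,"dy": 0,"dz": -1,"yaw": 0},{"claw": -0.2,"dx": 0,"dy": 0,"dz": -1,"yaw": 0},{"claw": -0.2,"dx": 0,"dy": 0,"dz": -1,"yaw": 0}])

```text
time_s: 19.18
ee_pos: [614.5, -209.6, 130.5]
ee_rot: [178.7, -7.1, -7.5]
force: [-0.4, -0.4, -0.0]
gripper_width: 54.4
```

drive_tool(moves=[{"claw": -0.2,"dx": -1,"dy": 0,"dz": -1,"yaw": 0},{"claw": -0.2,"dx": -1,"dy": 0,"dz": -1,"yaw": 0},{"claw": -0.2,"dx": -1,"dy": 0,"dz": -0.5,"yaw": 0},{"claw": -0.2,"dx": -1,"dy": 0,"dz": -0.5,"yaw": 0},{"claw": -0.2,"dx": -1,"dy": 0,"dz": 0,"yaw": 0}])

```text
time_s: 19.8
ee_pos: [508.3, -194.4, 184.9]
ee_rot: [178.5, -7.7, -7.5]
force: [0.9, 0.5, 1.0]
gripper_width: 54.2
```

drive_tool(moves=[{"claw": -0.2,"dx": -1,"dy": 0,"dz": 0,"yaw": 0},{"claw": -0.2,"dx": -1,"dy": 0,"dz": 0,"yaw": 0},{"claw": -0.2,"dx": -1,"dy": 0,"dz": 0,"yaw": 0},{"claw": -0.2,"dx": -1,"dy": 0,"dz": 0,"yaw": 0},{"claw": -0.2,"dx": 0,"dy": 0,"dz": 0,"yaw": 0}])

```text
time_s: 20.42
ee_pos: [426.0, -183.5, 177.5]
ee_rot: [178.4, -7.9, -7.5]
force: [0.9, -0.3, -0.2]
gripper_width: 54.6
```

```bash
python3 st.py; python3 ed.py
python3 - <<'E'
from h import *
from workcell import grab_frame
f=grab_frame("side");pickle.dump(f,open("pics/s15.pkl","wb"));cv2.imwrite("pics/s15.png",cv2.resize(f["color"][150:270,300:460],None,fx=5,fy=5,interpolation=cv2.INTER_CUBIC))
f=grab_frame("top");pickle.dump(f,open("pics/t15.pkl","wb"));cv2.imwrite("pics/t15.png",cv2.resize(f["color"][60:240,220:420],None,fx=3.3,fy=3.3,interpolation=cv2.INTER_CUBIC))
E
```

```text
t 20.43 [ 426.  -183.5  177.5] [178.4  -7.9  -7.5] F [ 0.9 -0.3 -0.2] w 54.6 q [-25.   6. 112.   1.  54.  72.]
plate right edge shift px median -0.22 mean -0.25 (1px~2.1 mm)
```

View pics/s15.png

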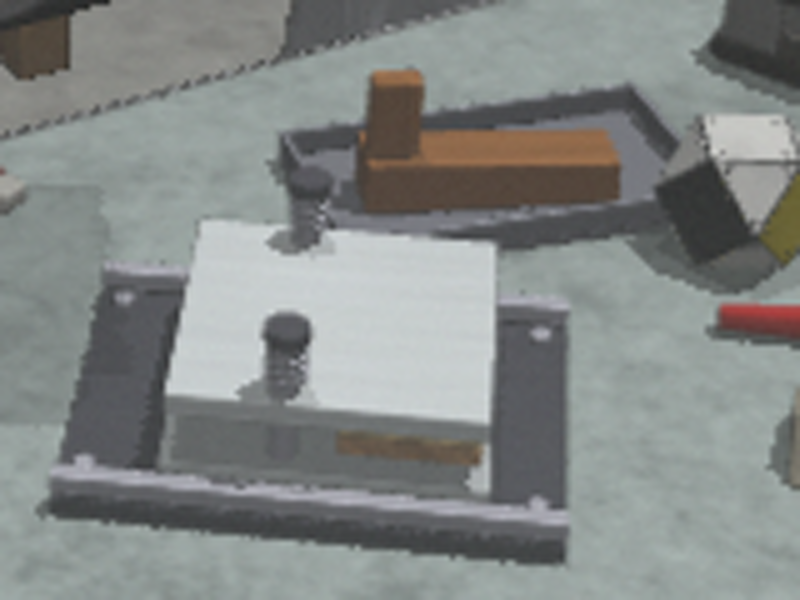

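View pics/t15.png

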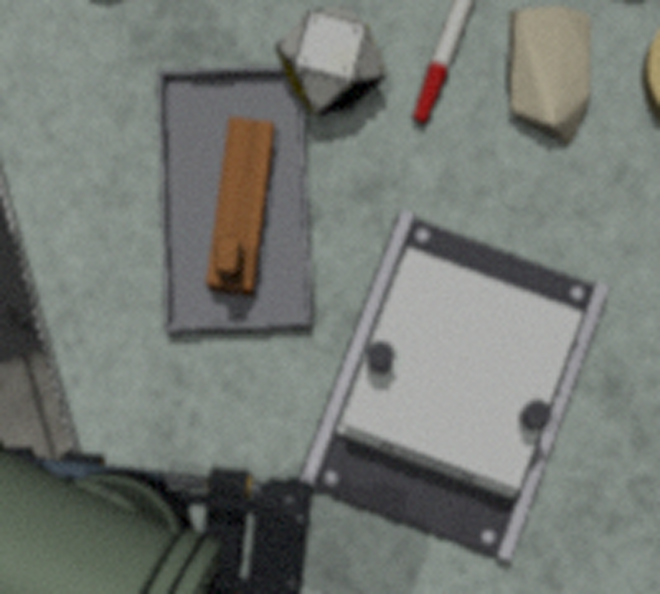

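The wedge lies in the tray with its handle up (top crop (240,205)). I'll check the plate drop and the wedge pose numerically.

Run:
```python
from h import *
a=pickle.load(open("pics/side0.pkl","rb"));b=pickle.load(open("pics/s15.pkl","rb"))
def edges(f,us,lo,hi):
    g=cv2.cvtColor(f["color"],cv2.COLOR_BGR2GRAY).astype(float);r=[]
    for u in us:
        c=g[lo:hi,u];H=c[-3:].mean();L=c[:3].mean();r.append(hi-((c-L)/(H-L)).sum())
    return np.array(r)
us=[u for u in range(350,394)]
d=edges(b,us,186,206)-edges(a,us,186,206)
print("rear edge shift px", np.median(d), np.percentile(d,[25,75]))
p=onz(a,380,197,85);print("px for 6mm drop",proj(a,p-[0,0,6])-proj(a,p))
t=pickle.load(open("pics/t15.pkl","rb"))
hsv=cv2.cvtColor(t["color"],cv2.COLOR_BGR2HSV);m=cv2.inRange(hsv,(5,120,60),(16,255,255));m[:80]=0;m[160:]=0;m[:,:265]=0;m[:,320:]=0
c=max(cv2.findContours(m,0,2)[0],key=cv2.contourArea);r=cv2.minAreaRect(c);print(r,onz(t,*r[0],28))
s=b  # heights: top-face thin edge & rear bottom edge on near side
for u,v,y in((300+365/5,150+210/5,-228),(300+617/5,150+200/5,-244)):
    o,dd=ray(s,u,v);print((o+dd*(y-o[1])/dd[1]).round(1))
```

```text
rear edge shift px 0.6346823835816906 [0.36824825 1.86925567]
px for 6mm drop [-0.16361148  2.24811427]
((292.84832763671875, 121.59978485107422), (13.663743019104004, 50.760799407958984), 7.853313446044922) [ 670.29755316 -220.17629486   28.        ]
[ 603.4 -228.     5.4]
[ 732.6 -244.     2.3]
```

Run:
```python
from h import *
a=pickle.load(open("pics/side0.pkl","rb"));b=pickle.load(open("pics/s15.pkl","rb"))
def col(f):return cv2.cvtColor(f["color"],cv2.COLOR_BGR2GRAY)
for name,(x0,x1,y0,y1) in {"front edge L":(336,350,218,240),"front edge R":(365,396,222,243),"block":(366,398,230,246),"knobs far":(355,372,180,200),"rail ref":(320,400,243,258)}.items():
    A=col(a).astype(np.float32);B=col(b).astype(np.float32)
    best=[]
    T=cv2.resize(A[y0:y1,x0:x1],None,fx=10,fy=10,interpolation=cv2.INTER_CUBIC)
    S=cv2.resize(B[y0-6:y1+6,x0-3:x1+3],None,fx=10,fy=10,interpolation=cv2.INTER_CUBIC)
    r=cv2.matchTemplate(S,T,cv2.TM_CCOEFF_NORMED);_,s,_,l=cv2.minMaxLoc(r);print(name,s,(l[0]-30)/10,(l[1]-60)/10)
for f,n in((a,"a"),(b,"b")):
    cv2.imwrite(f"pics/cmp_{n}.png",cv2.resize(f["color"][185:255,325:405],None,fx=8,fy=8,interpolation=cv2.INTER_NEAREST))
g=[col(f)[216:246,382] for f in(a,b)];print(g[0].tolist());print(g[1].tolist())
g=[col(f)[190:206,388] for f in(a,b)];print(g[0].tolist());print(g[1].tolist())
```

```text
front edge L 0.9970513582229614 -0.9 2.0
front edge R 0.9921219348907471 -2.0 1.9
block 0.9444586634635925 -0.3 1.9
knobs far 0.8788415193557739 -0.2 2.0
rail ref 0.9857400059700012 0.1 0.0
[215, 213, 214, 214, 215, 215, 215, 213, 214, 213, 215, 215, 215, 215, 213, 148, 120, 120, 124, 109, 106, 104, 90, 91, 93, 98, 106, 108, 108, 107]
[202, 204, 205, 204, 201, 203, 206, 205, 204, 204, 202, 203, 203, 205, 205, 206, 205, 149, 116, 112, 112, 97, 83, 86, 88, 91, 102, 101, 102, 102]
[129, 130, 130, 132, 130, 157, 206, 213, 213, 210, 212, 213, 211, 216, 216, 215]
[75, 73, 105, 120, 122, 132, 89, 106, 193, 201, 203, 200, 200, 201, 201, 203]
```

View pics/cmp_a.png

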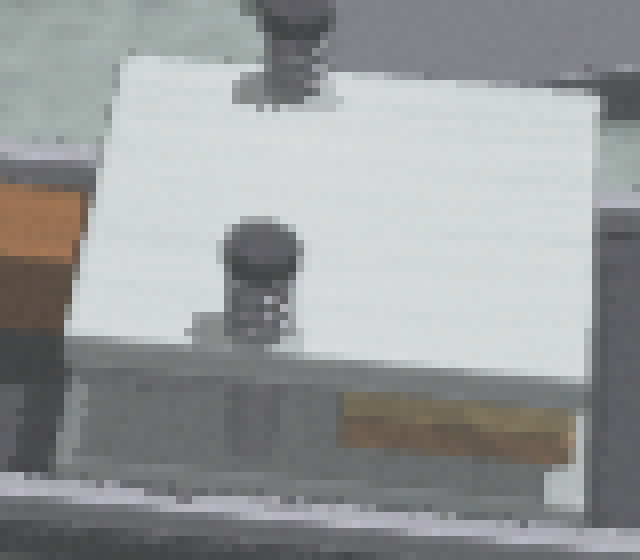

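View pics/cmp_b.png

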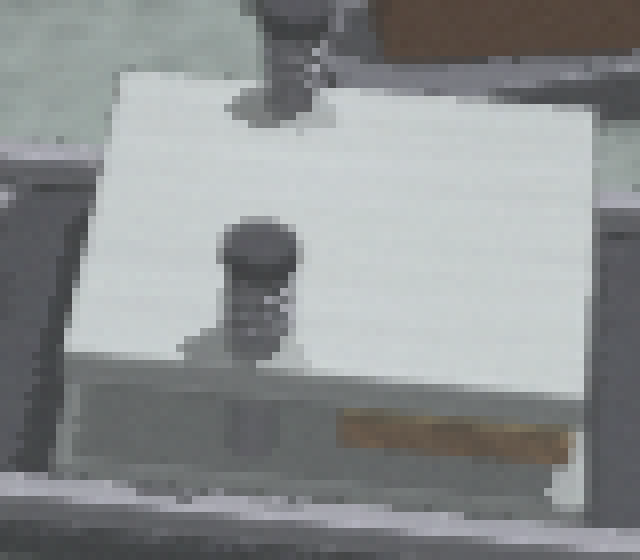

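```bash
python3 -c "
from workcell import job;print(job.job_done())"
```

```text
the job is handed in; nothing more can be done
None
```

I worked the wedge loose by its handle with about 20 alternating swings of roughly ±7° and a small outward pull. It slid out, the plate came down, and I laid the wedge flat in the grey tray with the handle up. I handed in at about 20.5 s of the 72 s.

**Wedge:** its middle is about 3 mm from the tray centre in each direction. It looked flat and handle up in both views. Its underside edge measured 5.4 mm at the thick end and 2.3 mm at the thin end (the tray floor is at 4 mm), so about 1.4° of tilt within measuring error.

**Plate:** it dropped about 2.0 pixels in the side view, where 6 mm would be about 2.25. That is roughly 5.3 to 6 mm and looks closed on the block, but the resolution only just clears the 4.8 mm limit. My first check, on the plate's rear edge, read only 0.6 pixel. I put that down to the tray and wedge confusing the background; the front edge, block and knob regions agreed on about 2 pixels.

**Carriage:** the plate edge shifted about 0.2 pixel, most of it explained by the plate's drop, so it moved less than about 0.5 mm. The outward pull briefly reached about 9 N during the faster swings, against an intended 6 N.

**Tool tilt:** the tool slowly tilted to about 8° during the pulling, which the interface gave no way to correct. The wedge still went down level. The gripper was open, clear of everything and reading no force at the end.

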